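# Wedge the rocking tube-chamfering machine steady

## Robot

A 6-joint arm with a two-finger parallel gripper is mounted at the origin on the work surface. World frame = base frame: x ahead of the robot, y to its left, z up, the work surface at z = 0. Lengths are in mm, angles in rad, forces in N, time in s.
With the tool pointing down it reaches from about 275 to 1000 mm from the base axis. Payload 8.4 kg.
Tool frame: the origin (TCP) lies midway between the tips of the shut fingers; the grasp point (between the pads) lies grip_depth behind it (grip_depth is the distance from the TCP to the grasp point, in mm); z points along the fingers, y is the line along which they close (so a half turn about z gives the same grasp; the last joint's range is limited). The gripper opens to 85 mm and grips with 20 to 120 N. Pads are 22 mm wide; open, the fingers measure 114 mm over their backs; the gripper's body (76 mm by 85 mm) begins 54 mm behind the grasp point. The pads swing forward as they close: fully open they stand 13 mm farther back than shut.
Start: joints at [1.313, 0.353, 1.633, -0, 1.155, -0.002], TCP at [158.136, 604.666, 231.281] pointing down, gripper open.
Joint ranges: [-2.63, 2.63], [-0.92, 2.1], [0.06, 2.66], [-1.3, 4.44], [0, 2.69], [-3.02, 3.02]. Speed limits (rad/s): [2.22, 2.22, 2.79, 3.14, 3.14, 3.14].

## Interface

Orientations are given as [roll, pitch, yaw] about the fixed x, y, z axes, in that order (R = Rz(yaw) Ry(pitch) Rx(roll)).
In Python, from rig import * gives the robot as it stands.
- The arm moves only by the shell command python3 -m creep 'ROWS' [FORCE]. ROWS is JSON, a list of rows, each an object of numbers: "x", "y", "z": the shift along the tool's x, y, z in mm; "rx", "ry", "rz": the turn, a rotation vector about the tool's x, y, z in rad; "hand": the finger opening in mm, from 0 to 85.4. A call has 1 to 20 rows; each row shifts and turns the commanded pose from where the row before left it, along the tool's axes as they then stand; what a row does not reach is not made up. A row lasts 1/8 s, in which the tool goes at most 62.5 mm and 10.7 degrees, less where a joint would pass 70% of its speed; a pose out of reach is approached as far as the arm can. A call with a gripper value outside its range is refused whole. The fingers move at their own pace and stop on an object; FORCE is the grip in N (left out, the last holds). Time passes only in rows, so rows that do not move let the fingers close. It gives the time, the measured TCP pose, the force, the opening and the grip force at its end, in the units of the state.
- sense(): the state, without advancing time (a new reading comes with each control period).
- grab_frame(name): name is "scene" or "side" or "wrist"; returns the picture (384x512x3 uint8, red, green, blue); there is no depth.
- get_calibration(name): a dict with "K" (3x3 intrinsics, pixels), "k1" (the pictures are not rectified: a ray, as slopes to the right and down, at radius r is drawn at 1 + k1 r^2 times it, then the intrinsics apply), "R" (3x3) and "t" (3): a world point X has camera coordinates R X + t. Camera axes: x right, y down, z forward; pixel columns grow to the right and rows downward; lengths in mm; the calibration is good to about 2 mm. A picture is of the moment at which its call begins: read the wrist's pose just before it. get_calibration takes no time and is no camera call; for the wrist camera it gives the pose at the moment of the call.
- sign_off(): hands the job in; it is judged then, once.
The state is a dict: "clock": time; "qpos": joint angles; "qvel": joint speeds; "joint_efforts": joint torques, N m; "eef_pos": TCP position; "tcp_rot": TCP orientation; "contact_force": force on the tool from outside, world axes, zero at the start; "wrist_torque": the same for the moment, N m; "opening": opening from 0.0 (shut) to 1.0 (fully open); "grasp_force": force on a finger pad.
Only numpy, scipy, OpenCV 4.12 (cv2) and the standard library are available. Lean on these libraries where they do the work, as an engineer would, in place of code of your own. Each camera call takes 0.05 s, during which the arm holds its last target. There are 200 camera calls.

## Task

The small tube-chamfering machine rocks because the rubber foot under its far-left corner is worn short. Press down on that corner to feel it rock, push the wooden wedge along the bench, thin end first, under the worn foot until it bites, then press the same corner firmly again to make sure it no longer gives, and take your hand away with the wedge left in place. Only push and press with the fingertips: do not pick the wedge up, do not shift the machine along the bench, and leave the tube, the fitting and the tray of nuts where they are.

Things in the scene. Friction and masses are not known exactly. Their poses are not given: they have to be found in the camera images.
- machine: Tube-end chamfering machine, 6 kg, loose: grey base plate 190 (x) by 330 (y) mm, 12 thick, top 40 mm above the bench, on four round black rubber feet. Blue motor (164 mm high) at its right end (-y), tube clamp at the left. Origin: middle of the four feet, at bench level; x points away from the robot, y to its left, z up. It gives only at its far-left corner and rocks back to level when let go.
- corner (a point): The spot to press: top of the base plate above the centre of the worn far-left foot, 40 mm above the bench, 20 mm in from both plate edges (75 and 145 mm from the machine's middle in its x and y). Axes as the machine's. Unwedged, 4 to 6 N straight down here rocks it down 6 to 10 mm, until the worn foot meets the bench; a firm test press is about 10 N, held a moment; with the wedge tight it does not move it.
- worn_foot_axis (a point): The worn foot: a point on the bench straight below its centre. The foot is 28 mm across; its underside hangs 6 to 10 mm above the bench (differs from start to start). Axes as the machine's; the wedge goes in from the left, along the machine's -y.
- clamp (a point): Top of the tube clamp on the machine, 107 mm above the bench, 106 mm left of its middle; the clamp covers x -45 to +43, y 89 to 123 mm, and a tube end sticks out of it 96 mm above the bench at x = 6 mm, to y = 158 mm. The clamp's lever knob, on the robot's side, is 136 mm high.
- wedge: Beech wedge loose on the bench, 60 g, 120 mm long (x), 45 wide (y); flat underside, upper face falling from 20 mm at the back (-x) to 2.5 mm at the thin end (+x). Origin: middle of the underside. It lies left of the machine, thin end roughly towards the worn foot, off line by up to 30 mm and 0.3 rad. It slides at under 1 N; under the foot it is tight at a push of 6 to 10 N, and stays there.
- wedge_back (a point): Middle of the wedge's upright back face (20 mm high, 45 mm wide), 10 mm above the bench: where to push. Axes as the wedge's.
- wedge_tip (a point): Middle of the wedge's thin end, at bench level. Axes as the wedge's.
- tube: Copper tube 160 mm long and 12 mm across with a brass hexagon nut (20 mm) near either end, lying on the bench nearer the robot than the wedge; leave it alone. Origin: under its middle; it lies along its y.
- union: Brass union fitting standing upright on the bench beyond the wedge, 30 mm across, 44 mm high; leave it alone. Origin: centre of its underside.
- nut_tray: Blue plastic tray of brass nuts, 120 by 180 by 60 mm, beyond the machine; leave it alone. Origin: centre of its underside.
Mind the look-alikes: they are no part of the job. Of the things that look like the wedge, take the one that is nearest to the robot's base at the start.

How it is judged:
By the outcome, as a careful person would: the job done as asked, in the order asked, and still so for the second after the job is handed in, with the robot touching nothing.
It also fails if it takes over 72 s, if anything falls off the work surface, if the arm or the gripper's body presses on something with over 40 N, if the wrist force passes 120 N, or if a joint passes its speed limit or range.

## Working session

There is one attempt and no reset: what is moved stays moved. The work goes in short steps, Python scripts to look and compute and a shell command to move; the robot and the scene stay as the last step left them, time stands still between calls to the robot, and variables do not carry over. Pictures are saved under pics/ and viewed, at most 10 in all, crops included, and the job is handed in when it is done.

```bash
mkdir -p pics; cat > h.py <<'E'
from rig import *
import numpy as np, cv2
def ray(cal,u,v):
    K=np.array(cal["K"]);R=np.array(cal["R"]);t=np.array(cal["t"])
    d=np.array([(u-K[0,2])/K[0,0],(v-K[1,2])/K[1,1]]);p=d.copy()
    for _ in range(20): p=d/(1+cal["k1"]*(p@p))
    return -R.T@t, R.T@np.array([p[0],p[1],1])
def at(name,u,v,z,cal=None):
    c,d=ray(cal or get_calibration(name),u,v); return (c+d*(z-c[2])/d[2]).round(1)
def pix(name,X,cal=None):
    cal=cal or get_calibration(name);p=np.array(cal["R"])@np.array(X)+np.array(cal["t"]);p=p[:2]/p[2]
    p=p*(1+cal["k1"]*(p@p));K=np.array(cal["K"]);return (K[0,0]*p[0]+K[0,2]).round(1),(K[1,1]*p[1]+K[1,2]).round(1)
E
python3 - <<'E'
from h import *
a=grab_frame("scene");b=grab_frame("side")
cv2.imwrite("pics/scene_raw.png",a[...,::-1]);cv2.imwrite("pics/side_raw.png",b[...,::-1])
cv2.imwrite("pics/s1.png",cv2.resize(a[...,::-1],(800,600),interpolation=cv2.INTER_CUBIC))
cv2.imwrite("pics/s2.png",cv2.resize(b[...,::-1],(800,600),interpolation=cv2.INTER_CUBIC))
for n in("scene","side"):print(n,ray(get_calibration(n),256,192))
s=sense();print({k:np.round(s[k],3) for k in s})
E
```

```text
scene (array([1034.26058452,  611.30154475,  886.42054385]), array([-0.44098132, -0.54993435, -0.70944885]))
side (array([391.13806535, 627.81317457, 811.29119366]), array([ 0.17753301, -0.63933102, -0.74829443]))
{'clock': np.float64(0.1), 'qpos': array([ 1.313,  0.354,  1.634, -0.   ,  1.155, -0.002]), 'qvel': array([ 0.001, -0.   , -0.   ,  0.   , -0.001,  0.001]), 'joint_efforts': array([-0.0000e+00, -6.0635e+01, -3.4282e+01, -0.0000e+00,  4.0000e-03,
       -0.0000e+00]), 'eef_pos': array([158.018, 604.249, 230.607]), 'tcp_rot': array([-3.14 ,  0.   ,  2.886]), 'contact_force': array([-0.297, -0.733, -0.439]), 'wrist_torque': array([-0.015,  0.034, -0.023]), 'grasp_force': np.float64(0.0), 'opening': np.float64(1.003)}
```

View pics/s1.png

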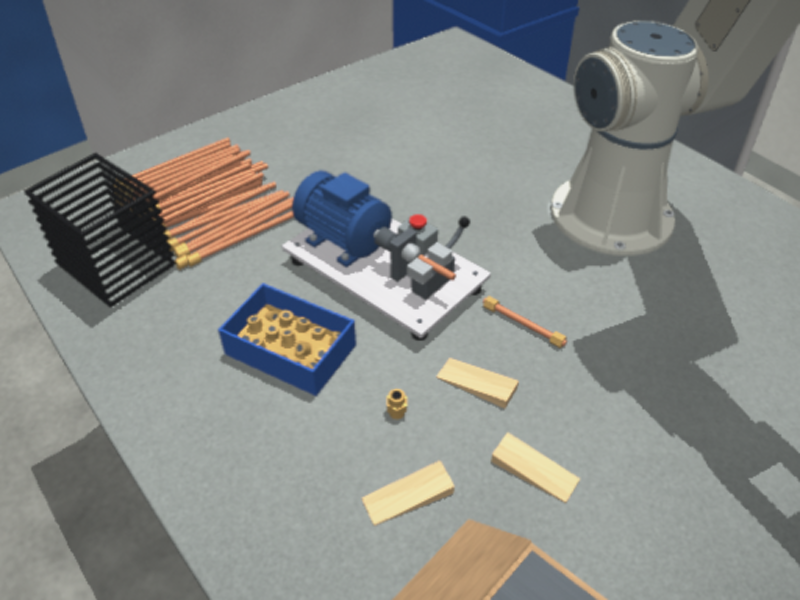

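View pics/s2.png

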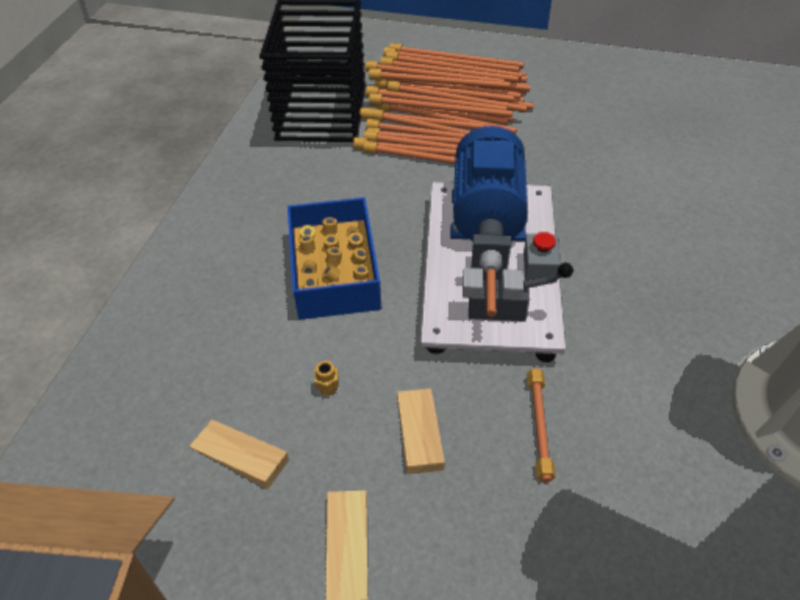

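Both views show three wedge-like pieces. In scene they are at (478,382), (535,467) and (408,492); in side at (420,430), (347,545) and (238,453). The first, next to the machine's left edge, looks nearest the base. I'll check the distances and look at it in a close crop.

```bash
python3 - <<'E'
from h import *
for u,v in((420,430),(347,545),(238,453)):
    p=at("side",u*.64,v*.64,10);print(p,np.hypot(*p[:2]))
b=cv2.imread("pics/side_raw.png")[190:310,240:380]
cv2.imwrite("pics/c1.png",cv2.resize(b,None,fx=5,fy=5,interpolation=cv2.INTER_CUBIC))
a=cv2.imread("pics/scene_raw.png")[160:270,230:350]
cv2.imwrite("pics/c2.png",cv2.resize(a,None,fx=5,fy=5,interpolation=cv2.INTER_CUBIC))
E
```

```text
[503.2 147.5  10. ] 524.3724725803214
[548.2 312.   10. ] 630.7671836739765
[712.3 232.   10. ] 749.1296883717798
```

View pics/c1.png

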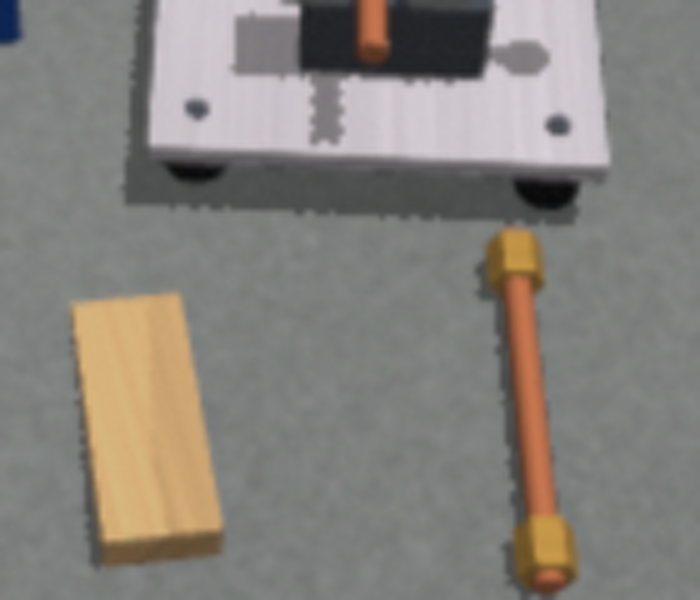

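View pics/c2.png

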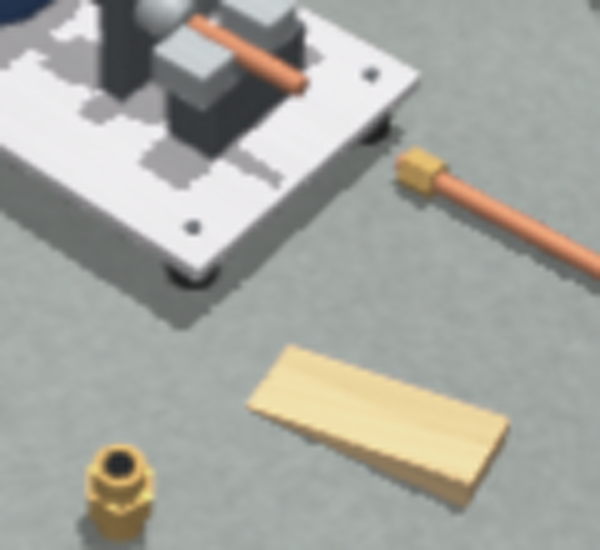

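The crops confirm the choice: thin end towards the machine, thick upright back on the +y side. In the side crop the wedge tip corners are at (72,303) and (181,293), the back top corners at (103,543) and (222,530), and the plate bolts at (196,108) and (558,125).

```bash
python3 - <<'E'
from h import *
S=lambda u,v,z:at("side",240+u/5,190+v/5,z)
C=lambda u,v,z:at("scene",230+u/5,160+v/5,z)
for n,z,s,c in(("boltFL",40,(196,108),(193,228)),("boltNL",40,(558,125),(371,75)),("plFL",40,(150,148),None),("plNL",40,(608,165),(420,75)),
 ("tipF",2.5,(72,303),(247,405)),("tipN",2.5,(181,293),(288,345)),("backF",20,(103,543),(465,485)),("backN",20,(222,530),(509,424)),("tubeL",6,(548,575),None),("tubeR",6,(515,235),None),("union",0,None,(120,530))):
    print(n,S(*s,z) if s else None,C(*c,z) if c else None)
c=get_calibration("wrist");p,d=ray(c,256,192);print(p,d)
E
```

```text
boltFL [513.4  10.6  40. ] [513.7  13.1  40. ]
boltNL [365.9 -15.5  40. ] [365.8 -13.4  40. ]
plFL [527.2  35.7  40. ] None
plNL [343.6   0.7  40. ] [345.    3.3  40. ]
tipF [546.4  93.1   2.5] [546.7  95.    2.5]
tipN [504.1  77.8   2.5] [505.3  78.8   2.5]
backF [505.  206.2  20. ] [508.2 206.4  20. ]
backN [463.2 190.4  20. ] [466.  193.8  20. ]
tubeL [342.4 172.2   6. ] None
tubeR [375.  19.   6.] None
union None [641.3 113.    0. ]
[ 84.4704278  624.55942011 373.63784845] [ 0.29455111 -0.07951804 -0.9523283 ]
```

```bash
python3 -c "
import rig;print([n for n in dir(rig) if n[0]!='_']);print(getattr(rig,'grip_depth',None))"; python3 -m creep '[{"rz":0.18,"hand":0},{"rz":0.18},{"rz":0.18},{"rz":0.18},{"rz":0.18},{"rz":0.18},{"rz":0.18},{"rz":0.18},{"rz":0.18},{"rz":0.18},{"rz":0.18},{"rz":0.18},{"rz":0.18},{"rz":0.18},{"rz":0.18},{"rz":0.01}]'
cat > st.py <<'E'
from h import *
from scipy.spatial.transform import Rotation as Ro
O=np.array([513.5,12,0]);a=.176;ex=np.array([np.cos(a),np.sin(a),0]);ey=np.array([-np.sin(a),np.cos(a),0])
s=sense();p=np.array(s["eef_pos"]);f=np.array(s["contact_force"])
print("t",round(float(s["clock"]),2),"rel-corner ex,ey,z",(p-O).dot(ex).round(1),(p-O).dot(ey).round(1),p[2].round(1),"rot",np.round(s["tcp_rot"],3),"F ex,ey,z",f.dot(ex).round(1),f.dot(ey).round(1),f[2].round(1),"q",np.round(s["qpos"],2))
E
python3 st.py
```

```text
['MotionError', 'get_calibration', 'grab_frame', 'grip_depth', 'sense', 'sign_off']
18.700000000000003
t 0.1 rel-corner ex,ey,z -246.3 645.3 230.6 rot [-3.14   0.     2.886] F ex,ey,z -0.4 -0.7 -0.4 q [ 1.31  0.35  1.63 -0.    1.16 -0.  ]schema error: expected keys x, y, z, rx, ry, rz, hand
```

```bash
python3 -m creep '[{"x":0,"y":0,"z":0,"rx":0,"ry":0,"rz":0.18,"hand":0},{"x":0,"y":0,"z":0,"rx":0,"ry":0,"rz":0.18,"hand":0},{"x":0,"y":0,"z":0,"rx":0,"ry":0,"rz":0.18,"hand":0},{"x":0,"y":0,"z":0,"rx":0,"ry":0,"rz":0.18,"hand":0},{"x":0,"y":0,"z":0,"rx":0,"ry":0,"rz":0.18,"hand":0},{"x":0,"y":0,"z":0,"rx":0,"ry":0,"rz":0.18,"hand":0},{"x":0,"y":0,"z":0,"rx":0,"ry":0,"rz":0.18,"hand":0},{"x":0,"y":0,"z":0,"rx":0,"ry":0,"rz":0.18,"hand":0},{"x":0,"y":0,"z":0,"rx":0,"ry":0,"rz":0.18,"hand":0},{"x":0,"y":0,"z":0,"rx":0,"ry":0,"rz":0.18,"hand":0},{"x":0,"y":0,"z":0,"rx":0,"ry":0,"rz":0.18,"hand":0},{"x":0,"y":0,"z":0,"rx":0,"ry":0,"rz":0.18,"hand":0},{"x":0,"y":0,"z":0,"rx":0,"ry":0,"rz":0.18,"hand":0},{"x":0,"y":0,"z":0,"rx":0,"ry":0,"rz":0.18,"hand":0},{"x":0,"y":0,"z":0,"rx":0,"ry":0,"rz":0.18,"hand":0},{"x":0,"y":0,"z":0,"rx":0,"ry":0,"rz":0.01,"hand":0}]'; python3 st.py
```

```text
clock: 2.1
eef_pos: [158.1, 604.4, 230.9]
tcp_rot: [3.141, 0.0, 0.176]
contact_force: [0.1, -0.1, -0.1]
opening: -0.003
grasp_force: 0.0
t 2.1 rel-corner ex,ey,z -246.2 645.5 230.9 rot [3.141 0.    0.176] F ex,ey,z 0.0 -0.1 -0.1 q [1.31 0.35 1.63 0.   1.16 2.71]
```

```bash
python3 -m creep '[{"x":20,"y":53.8,"z":0,"rx":0,"ry":0,"rz":0,"hand":0},{"x":20,"y":53.8,"z":0,"rx":0,"ry":0,"rz":0,"hand":0},{"x":20,"y":53.8,"z":0,"rx":0,"ry":0,"rz":0,"hand":0},{"x":20,"y":53.8,"z":0,"rx":0,"ry":0,"rz":0,"hand":0},{"x":20,"y":53.8,"z":0,"rx":0,"ry":0,"rz":0,"hand":0},{"x":20,"y":53.8,"z":0,"rx":0,"ry":0,"rz":0,"hand":0},{"x":20,"y":53.8,"z":0,"rx":0,"ry":0,"rz":0,"hand":0},{"x":20,"y":53.8,"z":0,"rx":0,"ry":0,"rz":0,"hand":0},{"x":20,"y":53.8,"z":0,"rx":0,"ry":0,"rz":0,"hand":0},{"x":20,"y":53.8,"z":0,"rx":0,"ry":0,"rz":0,"hand":0},{"x":20,"y":53.8,"z":0,"rx":0,"ry":0,"rz":0,"hand":0},{"x":20,"y":53.8,"z":0,"rx":0,"ry":0,"rz":0,"hand":0},{"x":0,"y":0,"z":80,"rx":0,"ry":-0.12,"rz":0,"hand":0},{"x":0,"y":0,"z":0,"rx":0,"ry":-0.12,"rz":0,"hand":0},{"x":0,"y":0,"z":0,"rx":0,"ry":0,"rz":0,"hand":0}]'; python3 st.py; python3 - <<'E'
from h import *
c=get_calibration("wrist");a=grab_frame("wrist");cv2.imwrite("pics/w1.png",cv2.resize(a[...,::-1],None,fx=1.5,fy=1.5))
print([pix("wrist",X,c) for X in((513.5,12,40),(527.2,35.7,40))])
E
```

```text
clock: 3.98
eef_pos: [508.2, 11.0, 167.4]
tcp_rot: [-3.14, 0.242, 0.179]
contact_force: [-0.4, 0.7, 0.8]
opening: 0.004
grasp_force: 0.0
t 3.98 rel-corner ex,ey,z -5.4 -0.0 167.4 rot [-3.14   0.242  0.179] F ex,ey,z -0.3 0.7 0.8 q [ 0.04  0.38  1.78 -0.03  1.23  1.45]
[(np.float64(257.1), np.float64(142.7)), (np.float64(230.6), np.float64(121.7))]
```

View pics/w1.png

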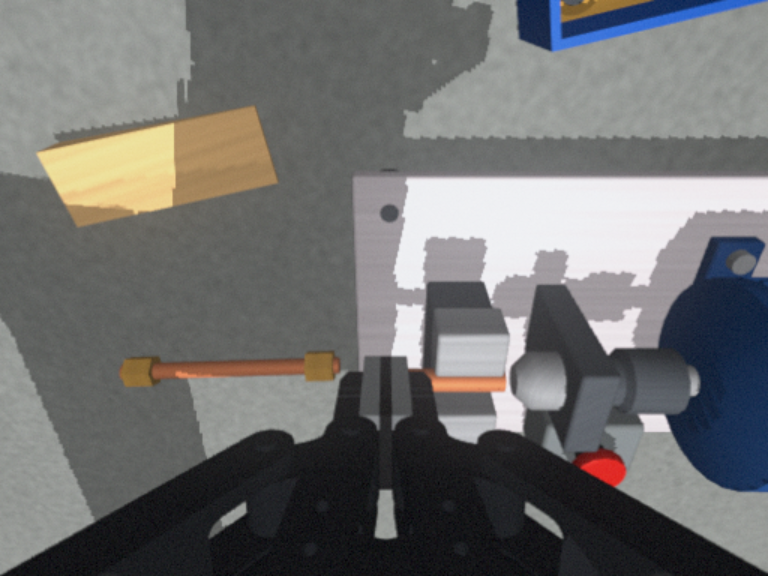

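The wrist view shows the far-left plate bolt at (389,213), which is (259,142) in raw pixels against a prediction of (257,143). That puts the corner right to about 1 mm. Descending to press.

```bash
python3 -m creep '[{"x":7,"y":0,"z":28.2,"rx":0,"ry":0,"rz":0,"hand":0},{"x":7,"y":0,"z":28.2,"rx":0,"ry":0,"rz":0,"hand":0},{"x":7,"y":0,"z":28.2,"rx":0,"ry":0,"rz":0,"hand":0},{"x":4.8,"y":0,"z":19.4,"rx":0,"ry":0,"rz":0,"hand":0},{"x":2.4,"y":0,"z":9.7,"rx":0,"ry":0,"rz":0,"hand":0},{"x":0,"y":0,"z":0,"rx":0,"ry":0,"rz":0,"hand":0}]'|tail -0; python3 st.py
for i in 1; do python3 -m creep '[{"x":0.5,"y":0,"z":1.9,"rx":0,"ry":0,"rz":0,"hand":0},{"x":0,"y":0,"z":0,"rx":0,"ry":0,"rz":0,"hand":0}]'|tail -0; python3 st.py;  python3 -m creep '[{"x":0.5,"y":0,"z":1.9,"rx":0,"ry":0,"rz":0,"hand":0},{"x":0,"y":0,"z":0,"rx":0,"ry":0,"rz":0,"hand":0}]'|tail -0; python3 st.py; done
```

```text
t 4.78 rel-corner ex,ey,z -6.0 0.2 52.1 rot [-3.141  0.239  0.177] F ex,ey,z 0.4 0.4 0.7 q [ 0.04  0.53  1.85 -0.04  1.    1.46]
t 5.03 rel-corner ex,ey,z -5.4 0.0 50.3 rot [3.141 0.239 0.176] F ex,ey,z -0.3 -0.6 0.2 q [ 0.04  0.54  1.85 -0.04  1.    1.46]
t 5.28 rel-corner ex,ey,z -5.8 0.1 47.7 rot [-3.142  0.24   0.176] F ex,ey,z 0.2 0.7 0.4 q [ 0.04  0.54  1.85 -0.04  0.99  1.46]Exception ignored on flushing sys.stdout:
BrokenPipeError: [Errno 32] Broken pipe
Exception ignored on flushing sys.stdout:
BrokenPipeError: [Errno 32] Broken pipe
Exception ignored on flushing sys.stdout:
BrokenPipeError: [Errno 32] Broken pipe
```

```bash
python3 -m creep '[{"x":0.5,"y":0,"z":2.9,"rx":0,"ry":0,"rz":0,"hand":0},{"x":0,"y":0,"z":0,"rx":0,"ry":0,"rz":0,"hand":0}]'>/dev/null; python3 st.py;  python3 -m creep '[{"x":0.5,"y":0,"z":1.9,"rx":0,"ry":0,"rz":0,"hand":0},{"x":0,"y":0,"z":0,"rx":0,"ry":0,"rz":0,"hand":0}]'>/dev/null; python3 st.py; python3 -m creep '[{"x":0.5,"y":0,"z":1.9,"rx":0,"ry":0,"rz":0,"hand":0},{"x":0,"y":0,"z":0,"rx":0,"ry":0,"rz":0,"hand":0}]'>/dev/null; python3 st.py
```

```text
t 5.53 rel-corner ex,ey,z -6.2 0.1 44.5 rot [-3.142  0.241  0.176] F ex,ey,z 0.3 -0.6 -0.4 q [ 0.04  0.55  1.85 -0.04  0.99  1.46]
t 5.78 rel-corner ex,ey,z -6.1 0.1 42.6 rot [-3.142  0.24   0.176] F ex,ey,z 0.1 -0.1 -0.3 q [ 0.04  0.55  1.85 -0.04  0.98  1.46]
t 6.03 rel-corner ex,ey,z -5.7 0.1 41.2 rot [-3.142  0.24   0.176] F ex,ey,z -0.6 0.4 6.4 q [ 0.04  0.55  1.85 -0.04  0.98  1.46]
```

```bash
python3 -m creep '[{"x":0.5,"y":0,"z":1.9,"rx":0,"ry":0,"rz":0,"hand":0},{"x":0,"y":0,"z":0,"rx":0,"ry":0,"rz":0,"hand":0}]'>/dev/null; python3 st.py;  python3 -m creep '[{"x":0.5,"y":0,"z":1.9,"rx":0,"ry":0,"rz":0,"hand":0},{"x":0,"y":0,"z":0,"rx":0,"ry":0,"rz":0,"hand":0}]'>/dev/null; python3 st.py; python3 -m creep '[{"x":0.3,"y":0,"z":1.2,"rx":0,"ry":0,"rz":0,"hand":0},{"x":0,"y":0,"z":0,"rx":0,"ry":0,"rz":0,"hand":0}]'>/dev/null; python3 st.py
```

```text
t 6.28 rel-corner ex,ey,z -5.3 0.3 39.5 rot [-3.141  0.239  0.176] F ex,ey,z 0.1 2.1 9.7 q [ 0.04  0.55  1.85 -0.04  0.98  1.46]
t 6.53 rel-corner ex,ey,z -4.9 0.5 37.6 rot [-3.141  0.238  0.176] F ex,ey,z 1.6 3.9 9.4 q [ 0.04  0.56  1.85 -0.04  0.97  1.46]
t 6.78 rel-corner ex,ey,z -4.6 0.6 36.5 rot [-3.141  0.238  0.175] F ex,ey,z 0.3 4.5 8.9 q [ 0.04  0.56  1.85 -0.04  0.97  1.46]
```

```bash
python3 -m creep '[{"x":0.5,"y":-0.8,"z":1.3,"rx":0,"ry":0,"rz":0,"hand":0},{"x":0,"y":0,"z":0,"rx":0,"ry":0,"rz":0,"hand":0}]'>/dev/null; python3 st.py;  python3 -m creep '[{"x":0.6,"y":-0.4,"z":1.4,"rx":0,"ry":0,"rz":0,"hand":0},{"x":0,"y":0,"z":0,"rx":0,"ry":0,"rz":0,"hand":0}]'>/dev/null; python3 st.py; python3 -m creep '[{"x":0.6,"y":-0.4,"z":1.4,"rx":0,"ry":0,"rz":0,"hand":0},{"x":0,"y":0,"z":0,"rx":0,"ry":0,"rz":0,"hand":0}]'>/dev/null; python3 st.py
```

```text
t 7.03 rel-corner ex,ey,z -4.3 0.9 35.1 rot [3.141 0.237 0.176] F ex,ey,z 1.6 0.5 8.7 q [ 0.04  0.56  1.85 -0.04  0.97  1.46]
t 7.28 rel-corner ex,ey,z -4.1 1.0 34.3 rot [3.141 0.238 0.176] F ex,ey,z -0.7 0.2 15.5 q [ 0.04  0.56  1.85 -0.04  0.97  1.46]
t 7.53 rel-corner ex,ey,z -3.9 1.0 33.9 rot [3.14  0.238 0.176] F ex,ey,z -3.6 -2.0 30.2 q [ 0.04  0.56  1.85 -0.04  0.97  1.46]
```

Unwedged, the corner dipped about 7 mm before the foot met the bench. Releasing and lifting away.

```bash
python3 -m creep '[{"x":-0.5,"y":0,"z":-1.9,"rx":0,"ry":0,"rz":0,"hand":0},{"x":-1,"y":0.8,"z":-3.9,"rx":0,"ry":0,"rz":0,"hand":0},{"x":-1,"y":0.4,"z":-3.9,"rx":0,"ry":0,"rz":0,"hand":0},{"x":-5,"y":0,"z":-19.5,"rx":0,"ry":0,"rz":0,"hand":0},{"x":-8,"y":-30,"z":-30,"rx":0,"ry":0,"rz":0,"hand":0},{"x":0,"y":-20,"z":0,"rx":0,"ry":0.12,"rz":0,"hand":0},{"x":20,"y":-25,"z":0,"rx":0,"ry":0.12,"rz":0,"hand":0},{"x":40,"y":-25,"z":0,"rx":0,"ry":0,"rz":0,"hand":0},{"x":0,"y":0,"z":0,"rx":0,"ry":0,"rz":0,"hand":0}]'>/dev/null; python3 st.py
python3 - <<'E'
from h import *
c=get_calibration("wrist");a=grab_frame("wrist");cv2.imwrite("pics/w2.png",cv2.resize(a[...,::-1],None,fx=1.5,fy=1.5))
import pickle;pickle.dump(c,open("w2.pkl","wb"))
E
```

```text
t 8.65 rel-corner ex,ey,z 56.8 102.1 91.7 rot [-3.141 -0.004  0.178] F ex,ey,z 0.6 -0.5 -0.6 q [0.22 0.43 1.88 0.   0.83 1.61]
```

View pics/w2.png

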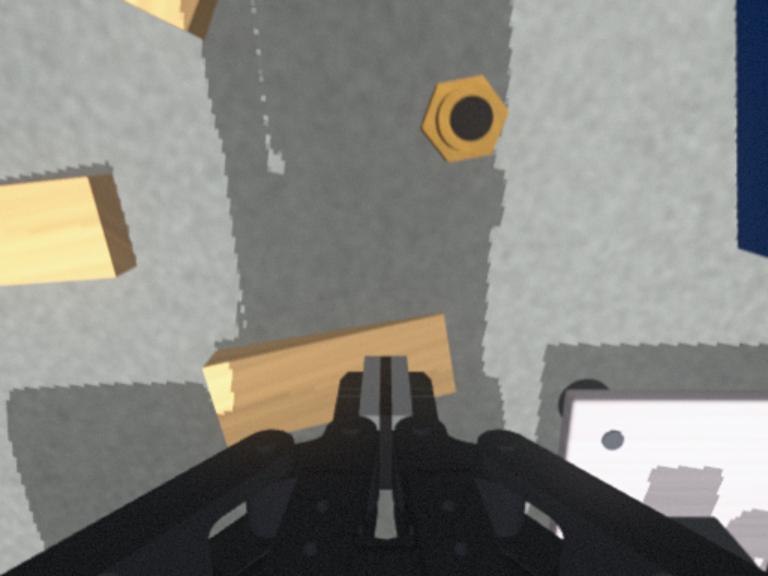

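The wedge is unmoved, with its far tip corner at (445,315); the union at (465,118) is well clear. Now I'll square it up by pushing on its far side near the tip.

```bash
python3 -m creep '[{"x":9,"y":-3,"z":0,"rx":0,"ry":0,"rz":0,"hand":0},{"x":0,"y":0,"z":50,"rx":0,"ry":0,"rz":0,"hand":0},{"x":0,"y":0,"z":30,"rx":0,"ry":0,"rz":0,"hand":0},{"x":0,"y":0,"z":8,"rx":0,"ry":0,"rz":0,"hand":0},{"x":0,"y":0,"z":0,"rx":0,"ry":0,"rz":0,"hand":0}]'>/dev/null; python3 st.py
python3 -m creep '[{"x":-5,"y":0,"z":0,"rx":0,"ry":0,"rz":0,"hand":0},{"x":-5,"y":0,"z":0,"rx":0,"ry":0,"rz":0,"hand":0},{"x":-3,"y":0,"z":0,"rx":0,"ry":0,"rz":0,"hand":0},{"x":-3,"y":0,"z":0,"rx":0,"ry":0,"rz":0,"hand":0},{"x":-3,"y":0,"z":0,"rx":0,"ry":0,"rz":0,"hand":0},{"x":-3,"y":0,"z":0,"rx":0,"ry":0,"rz":0,"hand":0},{"x":-3,"y":0,"z":0,"rx":0,"ry":0,"rz":0,"hand":0},{"x":0,"y":0,"z":0,"rx":0,"ry":0,"rz":0,"hand":0}]'>/dev/null; python3 st.py
python3 -m creep '[{"x":8,"y":0,"z":0,"rx":0,"ry":0,"rz":0,"hand":0},{"x":8,"y":0,"z":-10,"rx":0,"ry":0,"rz":0,"hand":0},{"x":0,"y":0,"z":-50,"rx":0,"ry":0,"rz":0,"hand":0},{"x":0,"y":0,"z":-40,"rx":0,"ry":0,"rz":0,"hand":0},{"x":0,"y":0,"z":0,"rx":0,"ry":0,"rz":0,"hand":0}]'>/dev/null; python3 st.py
python3 - <<'E'
from h import *
a=grab_frame("side")[...,::-1];cv2.imwrite("pics/side3.png",a)
b=a[190:310,240:380];cv2.imwrite("pics/c3.png",cv2.resize(b,None,fx=5,fy=5,interpolation=cv2.INTER_CUBIC))
E
```

```text
t 9.32 rel-corner ex,ey,z 62.8 103.2 2.2 rot [3.142 0.    0.175] F ex,ey,z 0.1 -0.1 -0.1 q [ 0.22  0.58  1.89 -0.    0.67  1.61]
t 10.32 rel-corner ex,ey,z 37.3 103.5 2.0 rot [3.142 0.    0.176] F ex,ey,z 0.6 -0.4 -0.6 q [0.22 0.55 1.95 0.   0.64 1.61]
t 10.95 rel-corner ex,ey,z 56.9 103.6 106.0 rot [-3.141 -0.007  0.176] F ex,ey,z 0.8 0.0 -0.3 q [ 0.22  0.41  1.87 -0.    0.85  1.61]
```

View pics/c3.png

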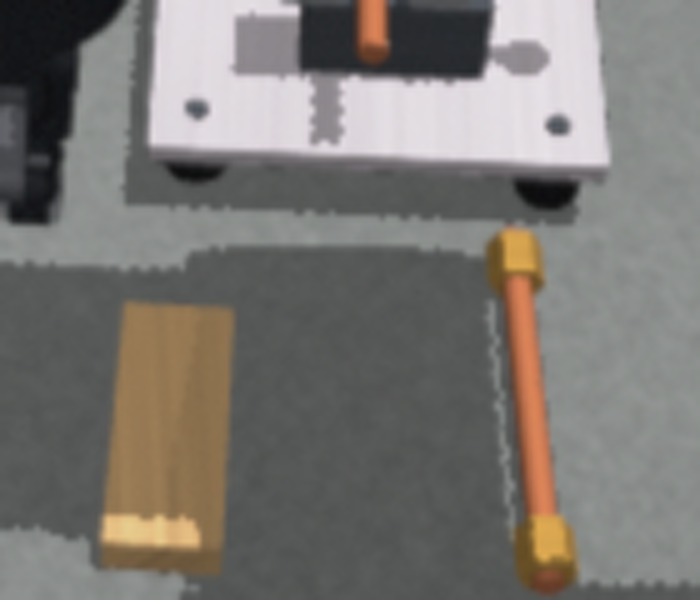

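The machine bolts have not moved. The wedge now has its tip at (123,303) to (234,308) and its back at (100,544) to (222,551).

```bash
cat > m.py <<'E'
from h import *
import sys
O=np.array([513.5,12,0]);a=.176;ex=np.array([np.cos(a),np.sin(a),0]);ey=np.array([-np.sin(a),np.cos(a),0])
v=list(map(float,sys.argv[1:]))
for i,(z) in enumerate((2.5,2.5,20,20)):
    p=at("side",240+v[2*i]/5,190+v[2*i+1]/5,z)-O;print((p@ex).round(1),(p@ey).round(1))
E
python3 m.py 123 303 234 308 100 544 222 551
```

```text
25.7 72.8
-19.7 72.5
26.7 193.1
-18.6 193.1
```

Wedge is parallel to within 0.01 rad and 3–4 mm off the foot axis, which is good enough. Next, go behind its back face.

```bash
python3 -m creep '[{"x":-18,"y":-41,"z":0,"rx":0,"ry":0,"rz":0,"hand":0},{"x":-18,"y":-41,"z":0,"rx":0,"ry":0,"rz":0,"hand":0},{"x":-17.5,"y":-40,"z":0,"rx":0,"ry":0,"rz":0,"hand":0},{"x":0,"y":0,"z":50,"rx":0,"ry":0,"rz":0,"hand":0},{"x":0,"y":0,"z":35,"rx":0,"ry":0,"rz":0,"hand":0},{"x":0,"y":0,"z":11,"rx":0,"ry":0,"rz":0,"hand":0},{"x":0,"y":0,"z":0,"rx":0,"ry":0,"rz":0,"hand":0}]'>/dev/null; python3 st.py
python3 -m creep '[{"x":0,"y":10,"z":0,"rx":0,"ry":0,"rz":0,"hand":0},{"x":0,"y":7,"z":0,"rx":0,"ry":0,"rz":0,"hand":0},{"x":0,"y":7,"z":0,"rx":0,"ry":0,"rz":0,"hand":0},{"x":0,"y":7,"z":0,"rx":0,"ry":0,"rz":0,"hand":0},{"x":0,"y":7,"z":0,"rx":0,"ry":0,"rz":0,"hand":0},{"x":0,"y":7,"z":0,"rx":0,"ry":0,"rz":0,"hand":0},{"x":0,"y":7,"z":0,"rx":0,"ry":0,"rz":0,"hand":0},{"x":0,"y":7,"z":0,"rx":0,"ry":0,"rz":0,"hand":0},{"x":0,"y":7,"z":0,"rx":0,"ry":0,"rz":0,"hand":0},{"x":0,"y":0,"z":0,"rx":0,"ry":0,"rz":0,"hand":0}]'>/dev/null; python3 st.py
python3 - <<'E'
from h import *
a=grab_frame("side")[...,::-1]
b=a[190:310,240:380];cv2.imwrite("pics/c4.png",cv2.resize(b,None,fx=5,fy=5,interpolation=cv2.INTER_CUBIC))
E
```

```text
t 11.88 rel-corner ex,ey,z -0.2 225.2 5.4 rot [3.141e+00 2.000e-03 1.760e-01] F ex,ey,z -0.2 0.2 -0.4 q [0.46 0.53 1.99 0.   0.63 1.85]
t 13.12 rel-corner ex,ey,z 0.1 158.9 6.0 rot [3.141 0.    0.175] F ex,ey,z -0.6 0.7 -0.1 q [ 0.33  0.52  2.02 -0.    0.61  1.73]
```

View pics/c4.png

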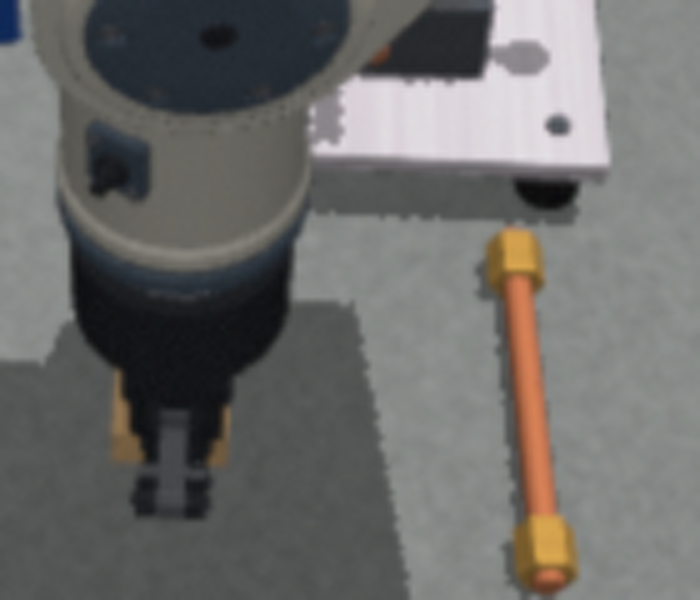

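The wedge is being pushed straight: its back bottom corners are at (112,460) and (228,465), with the fingers at about (172,490).

```bash
python3 - <<'E'
from h import *
O=np.array([513.5,12,0]);a=.176;ex=np.array([np.cos(a),np.sin(a),0]);ey=np.array([-np.sin(a),np.cos(a),0])
for u,v in((112,460),(228,465)):
    p=at("side",240+u/5,190+v/5,0)-O;print((p@ex).round(1),(p@ey).round(1))
E
python3 -m creep '[{"x":0,"y":-3,"z":0,"rx":0,"ry":0,"rz":0,"hand":0},{"x":3,"y":0,"z":0,"rx":0,"ry":0,"rz":0,"hand":0},{"x":0,"y":3,"z":0,"rx":0,"ry":0,"rz":0,"hand":0},{"x":0,"y":5,"z":0,"rx":0,"ry":0,"rz":0,"hand":0},{"x":0,"y":5,"z":0,"rx":0,"ry":0,"rz":0,"hand":0},{"x":0,"y":5,"z":0,"rx":0,"ry":0,"rz":0,"hand":0},{"x":0,"y":5,"z":0,"rx":0,"ry":0,"rz":0,"hand":0},{"x":0,"y":5,"z":0,"rx":0,"ry":0,"rz":0,"hand":0},{"x":0,"y":0,"z":0,"rx":0,"ry":0,"rz":0,"hand":0}]'>/dev/null; python3 st.py
python3 -m creep '[{"x":0,"y":3,"z":0,"rx":0,"ry":0,"rz":0,"hand":0},{"x":0,"y":3,"z":0,"rx":0,"ry":0,"rz":0,"hand":0},{"x":0,"y":0,"z":0,"rx":0,"ry":0,"rz":0,"hand":0}]'>/dev/null; python3 st.py
```

```text
25.5 145.3
-19.8 144.6
t 14.3 rel-corner ex,ey,z 3.2 134.1 6.1 rot [3.142 0.    0.175] F ex,ey,z -0.4 -0.7 -0.3 q [ 0.28  0.52  2.02 -0.    0.61  1.68]
t 14.68 rel-corner ex,ey,z 3.2 128.3 6.1 rot [3.142 0.    0.176] F ex,ey,z 0.5 0.1 0.5 q [ 0.27  0.52  2.02 -0.    0.61  1.67]
```

```bash
python3 -m creep '[{"x":0,"y":3,"z":0,"rx":0,"ry":0,"rz":0,"hand":0},{"x":0,"y":2,"z":0,"rx":0,"ry":0,"rz":0,"hand":0},{"x":0,"y":0,"z":0,"rx":0,"ry":0,"rz":0,"hand":0}]'>/dev/null; python3 st.py
python3 -m creep '[{"x":0,"y":2,"z":0,"rx":0,"ry":0,"rz":0,"hand":0},{"x":0,"y":0,"z":0,"rx":0,"ry":0,"rz":0,"hand":0}]'>/dev/null; python3 st.py
python3 -m creep '[{"x":0,"y":2,"z":0,"rx":0,"ry":0,"rz":0,"hand":0},{"x":0,"y":0,"z":0,"rx":0,"ry":0,"rz":0,"hand":0}]'>/dev/null; python3 st.py
```

```text
t 15.05 rel-corner ex,ey,z 3.2 123.3 6.1 rot [3.142 0.    0.176] F ex,ey,z 0.3 0.0 -0.5 q [ 0.26  0.51  2.02 -0.    0.61  1.66]
t 15.3 rel-corner ex,ey,z 3.2 121.4 6.1 rot [ 3.142 -0.     0.176] F ex,ey,z 0.8 -0.2 -0.2 q [ 0.26  0.51  2.02 -0.    0.61  1.65]
t 15.55 rel-corner ex,ey,z 3.2 119.4 6.1 rot [ 3.142 -0.     0.176] F ex,ey,z 0.4 0.2 0.8 q [ 0.25  0.51  2.02 -0.    0.61  1.65]
```

```bash
python3 -m creep '[{"x":0,"y":2,"z":0,"rx":0,"ry":0,"rz":0,"hand":0},{"x":0,"y":0,"z":0,"rx":0,"ry":0,"rz":0,"hand":0}]'>/dev/null; python3 st.py
python3 -m creep '[{"x":0,"y":1.5,"z":0,"rx":0,"ry":0,"rz":0,"hand":0},{"x":0,"y":0,"z":0,"rx":0,"ry":0,"rz":0,"hand":0}]'>/dev/null; python3 st.py
python3 -m creep '[{"x":0,"y":1.5,"z":0,"rx":0,"ry":0,"rz":0,"hand":0},{"x":0,"y":0,"z":0,"rx":0,"ry":0,"rz":0,"hand":0}]'>/dev/null; python3 st.py
```

```text
t 15.8 rel-corner ex,ey,z 3.2 117.4 6.1 rot [3.142 0.    0.176] F ex,ey,z 0.8 0.4 -0.9 q [ 0.25  0.51  2.02 -0.    0.6   1.64]
t 16.05 rel-corner ex,ey,z 3.2 115.9 6.1 rot [3.142 0.    0.176] F ex,ey,z -0.0 -0.2 0.3 q [ 0.25  0.51  2.02 -0.    0.6   1.64]
t 16.3 rel-corner ex,ey,z 3.2 114.4 6.1 rot [3.142 0.    0.176] F ex,ey,z 0.3 -0.2 -0.6 q [ 0.24  0.51  2.02 -0.    0.6   1.64]
```

```bash
python3 -m creep '[{"x":0,"y":1.5,"z":0,"rx":0,"ry":0,"rz":0,"hand":0},{"x":0,"y":0,"z":0,"rx":0,"ry":0,"rz":0,"hand":0}]'>/dev/null; python3 st.py
python3 -m creep '[{"x":0,"y":1,"z":0,"rx":0,"ry":0,"rz":0,"hand":0},{"x":0,"y":0,"z":0,"rx":0,"ry":0,"rz":0,"hand":0}]'>/dev/null; python3 st.py
python3 -m creep '[{"x":0,"y":1,"z":0,"rx":0,"ry":0,"rz":0,"hand":0},{"x":0,"y":0,"z":0,"rx":0,"ry":0,"rz":0,"hand":0}]'>/dev/null; python3 st.py
```

```text
t 16.55 rel-corner ex,ey,z 3.2 112.9 6.1 rot [ 3.142 -0.     0.176] F ex,ey,z 0.8 0.5 -0.1 q [ 0.24  0.51  2.02 -0.    0.6   1.64]
t 16.8 rel-corner ex,ey,z 3.2 111.9 6.1 rot [3.142 0.    0.176] F ex,ey,z 0.2 0.8 0.7 q [ 0.24  0.51  2.02 -0.    0.6   1.63]
t 17.05 rel-corner ex,ey,z 3.2 110.9 6.1 rot [ 3.142 -0.     0.176] F ex,ey,z -0.2 0.1 0.2 q [ 0.24  0.51  2.02 -0.    0.6   1.63]
```

```bash
python3 -m creep '[{"x":0,"y":1,"z":0,"rx":0,"ry":0,"rz":0,"hand":0},{"x":0,"y":0,"z":0,"rx":0,"ry":0,"rz":0,"hand":0}]'>/dev/null; python3 st.py
python3 -m creep '[{"x":0,"y":1,"z":0,"rx":0,"ry":0,"rz":0,"hand":0},{"x":0,"y":0,"z":0,"rx":0,"ry":0,"rz":0,"hand":0}]'>/dev/null; python3 st.py
python3 -m creep '[{"x":0,"y":1,"z":0,"rx":0,"ry":0,"rz":0,"hand":0},{"x":0,"y":0,"z":0,"rx":0,"ry":0,"rz":0,"hand":0}]'>/dev/null; python3 st.py
python3 - <<'E'
from h import *
a=grab_frame("scene")[...,::-1]
cv2.imwrite("pics/c5.png",cv2.resize(a[160:270,230:350],None,fx=5,fy=5,interpolation=cv2.INTER_CUBIC))
E
```

```text
t 17.3 rel-corner ex,ey,z 3.3 110.0 6.1 rot [-3.142 -0.     0.176] F ex,ey,z 0.3 0.5 0.5 q [0.24 0.51 2.02 0.   0.6  1.63]
t 17.55 rel-corner ex,ey,z 3.3 109.1 6.1 rot [-3.141 -0.     0.176] F ex,ey,z 0.2 4.0 -0.4 q [0.23 0.51 2.02 0.   0.6  1.63]
t 17.8 rel-corner ex,ey,z 3.3 108.4 6.1 rot [-3.141 -0.     0.176] F ex,ey,z 0.2 6.9 -1.0 q [0.23 0.51 2.02 0.   0.6  1.63]
```

View pics/c5.png

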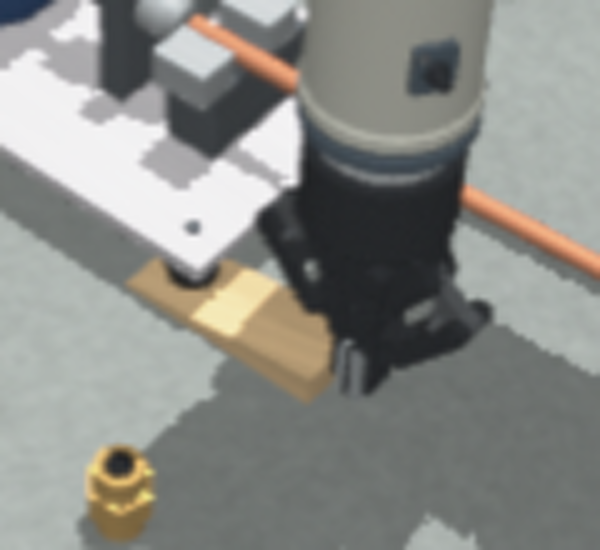

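The wedge is under the worn foot at (193,275) and biting at 6.9 N; the plate bolt is still at (193,228). A little more push.

```bash
python3 -m creep '[{"x":0,"y":0.9,"z":0,"rx":0,"ry":0,"rz":0,"hand":0},{"x":0,"y":0,"z":0,"rx":0,"ry":0,"rz":0,"hand":0}]'>/dev/null; python3 st.py
python3 -m creep '[{"x":0,"y":0.5,"z":0,"rx":0,"ry":0,"rz":0,"hand":0},{"x":0,"y":0,"z":0,"rx":0,"ry":0,"rz":0,"hand":0}]'>/dev/null; python3 st.py
```

```text
t 18.1 rel-corner ex,ey,z 3.3 107.8 6.1 rot [-3.141 -0.     0.175] F ex,ey,z 1.1 8.6 -1.4 q [0.23 0.51 2.02 0.   0.6  1.62]
t 18.35 rel-corner ex,ey,z 3.4 107.5 6.1 rot [-3.14  -0.     0.175] F ex,ey,z 0.1 9.9 -0.5 q [0.23 0.51 2.02 0.   0.6  1.62]
```

```bash
python3 -m creep '[{"x":0,"y":0.5,"z":0,"rx":0,"ry":0,"rz":0,"hand":0},{"x":0,"y":0,"z":0,"rx":0,"ry":0,"rz":0,"hand":0},{"x":0,"y":0,"z":0,"rx":0,"ry":0,"rz":0,"hand":0}]'>/dev/null; python3 st.py
python3 -m creep '[{"x":0,"y":-5,"z":0,"rx":0,"ry":0,"rz":0,"hand":0},{"x":0,"y":-15,"z":0,"rx":0,"ry":0,"rz":0,"hand":0},{"x":0,"y":0,"z":-40,"rx":0,"ry":0,"rz":0,"hand":0},{"x":0,"y":0,"z":-55,"rx":0,"ry":0,"rz":0,"hand":0},{"x":-4,"y":40,"z":0,"rx":0,"ry":0,"rz":0,"hand":0},{"x":-4,"y":40,"z":0,"rx":0,"ry":0,"rz":0,"hand":0},{"x":-1,"y":46,"z":0,"rx":0,"ry":0,"rz":0,"hand":0},{"x":0,"y":0,"z":0,"rx":0,"ry":-0.12,"rz":0,"hand":0},{"x":0,"y":0,"z":0,"rx":0,"ry":-0.12,"rz":0,"hand":0},{"x":0,"y":0,"z":0,"rx":0,"ry":0,"rz":0,"hand":0}]'>/dev/null; python3 st.py
```

```text
t 18.73 rel-corner ex,ey,z 3.4 107.2 6.1 rot [-3.14  -0.     0.175] F ex,ey,z 0.4 12.0 -1.3 q [0.23 0.51 2.02 0.   0.6  1.62]
t 19.98 rel-corner ex,ey,z -4.4 0.4 100.5 rot [3.141 0.24  0.176] F ex,ey,z 0.5 0.5 -0.8 q [ 0.04  0.47  1.82 -0.04  1.09  1.46]
```

Now down 54 mm, to just above the plate.

```bash
python3 -m creep '[{"x":6,"y":0,"z":24.3,"rx":0,"ry":0,"rz":0,"hand":0},{"x":4.8,"y":0,"z":19.4,"rx":0,"ry":0,"rz":0,"hand":0},{"x":2.4,"y":0,"z":9.7,"rx":0,"ry":0,"rz":0,"hand":0},{"x":0,"y":0,"z":0,"rx":0,"ry":0,"rz":0,"hand":0}]'>/dev/null; python3 st.py
python3 -m creep '[{"x":0.5,"y":0,"z":1.9,"rx":0,"ry":0,"rz":0,"hand":0},{"x":0.3,"y":0,"z":1.2,"rx":0,"ry":0,"rz":0,"hand":0},{"x":0,"y":0,"z":0,"rx":0,"ry":0,"rz":0,"hand":0}]'>/dev/null; python3 st.py
python3 -m creep '[{"x":0.25,"y":0,"z":1,"rx":0,"ry":0,"rz":0,"hand":0},{"x":0,"y":0,"z":0,"rx":0,"ry":0,"rz":0,"hand":0}]'>/dev/null; python3 st.py
```

```text
t 20.48 rel-corner ex,ey,z -6.4 0.4 45.8 rot [-3.141  0.24   0.176] F ex,ey,z -0.6 0.4 0.1 q [ 0.04  0.54  1.85 -0.04  0.99  1.46]
t 20.85 rel-corner ex,ey,z -5.4 0.0 43.2 rot [3.141 0.239 0.176] F ex,ey,z 0.8 0.4 0.1 q [ 0.04  0.55  1.85 -0.04  0.98  1.46]
t 21.1 rel-corner ex,ey,z -5.5 0.0 41.9 rot [3.142 0.24  0.176] F ex,ey,z 0.7 -0.3 1.8 q [ 0.04  0.55  1.85 -0.04  0.98  1.46]
```

```bash
python3 -m creep '[{"x":0.12,"y":0,"z":0.5,"rx":0,"ry":0,"rz":0,"hand":0},{"x":0,"y":0,"z":0,"rx":0,"ry":0,"rz":0,"hand":0}]'>/dev/null; python3 st.py
python3 -m creep '[{"x":0.1,"y":0,"z":0.3,"rx":0,"ry":0,"rz":0,"hand":0},{"x":0,"y":0,"z":0,"rx":0,"ry":0,"rz":0,"hand":0}]'>/dev/null; python3 st.py
```

```text
t 21.35 rel-corner ex,ey,z -5.5 0.0 41.7 rot [3.142 0.24  0.176] F ex,ey,z 0.2 1.0 4.4 q [ 0.04  0.55  1.85 -0.04  0.98  1.46]
t 21.6 rel-corner ex,ey,z -5.4 0.0 41.6 rot [3.142 0.24  0.176] F ex,ey,z -0.6 0.8 8.1 q [ 0.04  0.55  1.85 -0.04  0.98  1.46]
```

Stiff. A touch more, then hold for about 1 s.

```bash
python3 -m creep '[{"x":0.07,"y":0,"z":0.3,"rx":0,"ry":0,"rz":0,"hand":0},{"x":0,"y":0,"z":0,"rx":0,"ry":0,"rz":0,"hand":0},{"x":0,"y":0,"z":0,"rx":0,"ry":0,"rz":0,"hand":0}]'>/dev/null; python3 st.py
python3 -m creep '[{"x":0,"y":0,"z":0,"rx":0,"ry":0,"rz":0,"hand":0},{"x":0,"y":0,"z":0,"rx":0,"ry":0,"rz":0,"hand":0},{"x":0,"y":0,"z":0,"rx":0,"ry":0,"rz":0,"hand":0},{"x":0,"y":0,"z":0,"rx":0,"ry":0,"rz":0,"hand":0},{"x":0,"y":0,"z":0,"rx":0,"ry":0,"rz":0,"hand":0},{"x":0,"y":0,"z":0,"rx":0,"ry":0,"rz":0,"hand":0}]'>/dev/null; python3 st.py
```

```text
t 21.98 rel-corner ex,ey,z -5.4 0.0 41.5 rot [3.141 0.24  0.176] F ex,ey,z -0.7 1.0 10.1 q [ 0.04  0.55  1.85 -0.04  0.98  1.46]
t 22.73 rel-corner ex,ey,z -5.4 0.0 41.6 rot [3.141 0.24  0.176] F ex,ey,z -1.4 -0.3 9.6 q [ 0.04  0.55  1.85 -0.04  0.98  1.46]
```

```bash
python3 -m creep '[{"x":0.07,"y":0,"z":0.3,"rx":0,"ry":0,"rz":0,"hand":0},{"x":0,"y":0,"z":0,"rx":0,"ry":0,"rz":0,"hand":0},{"x":0,"y":0,"z":0,"rx":0,"ry":0,"rz":0,"hand":0},{"x":0,"y":0,"z":0,"rx":0,"ry":0,"rz":0,"hand":0},{"x":0,"y":0,"z":0,"rx":0,"ry":0,"rz":0,"hand":0},{"x":0,"y":0,"z":0,"rx":0,"ry":0,"rz":0,"hand":0},{"x":0,"y":0,"z":0,"rx":0,"ry":0,"rz":0,"hand":0}]'>/dev/null; python3 st.py
python3 -m creep '[{"x":-0.5,"y":0,"z":-2,"rx":0,"ry":0,"rz":0,"hand":0},{"x":-2.5,"y":0,"z":-10,"rx":0,"ry":0,"rz":0,"hand":0},{"x":-7.5,"y":0,"z":-30,"rx":0,"ry":0,"rz":0,"hand":0},{"x":-12,"y":0,"z":-50,"rx":0,"ry":0,"rz":0,"hand":0},{"x":-5,"y":-50,"z":-30,"rx":0,"ry":0,"rz":0,"hand":0},{"x":0,"y":-60,"z":0,"rx":0,"ry":0,"rz":0,"hand":0},{"x":0,"y":-60,"z":0,"rx":0,"ry":0,"rz":0,"hand":0},{"x":0,"y":-60,"z":0,"rx":0,"ry":0,"rz":0,"hand":0},{"x":0,"y":-60,"z":0,"rx":0,"ry":0,"rz":0,"hand":0},{"x":0,"y":-60,"z":0,"rx":0,"ry":0,"rz":0,"hand":0},{"x":0,"y":0,"z":0,"rx":0,"ry":0,"rz":0,"hand":0}]'>/dev/null; python3 st.py
python3 - <<'E'
from h import *
a=grab_frame("scene")[...,::-1][160:270,230:350];b=grab_frame("side")[...,::-1][180:290,250:370]
cv2.imwrite("pics/c6.png",np.hstack([cv2.resize(i,(400,367),interpolation=cv2.INTER_CUBIC) for i in(a,b)]))
E
```

```text
t 23.6 rel-corner ex,ey,z -5.4 0.0 41.5 rot [3.141 0.24  0.176] F ex,ey,z -1.0 0.9 13.2 q [ 0.04  0.55  1.85 -0.04  0.98  1.46]
t 24.98 rel-corner ex,ey,z -3.7 353.9 165.8 rot [-3.14   0.239  0.18 ] F ex,ey,z 0.5 -0.2 -0.2 q [0.61 0.46 1.65 0.11 1.25 1.96]
```

View pics/c6.png

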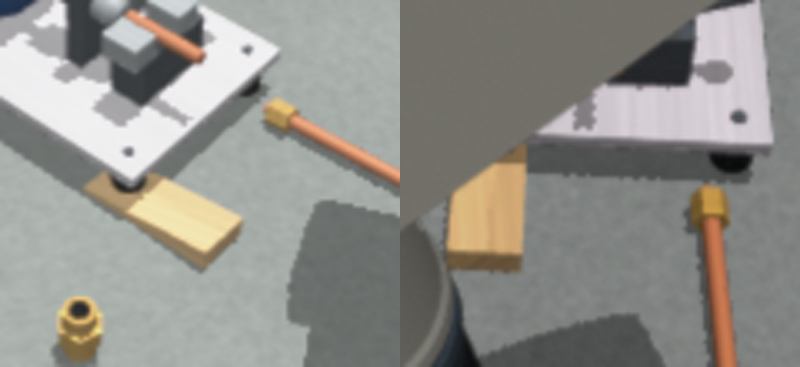

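The wedge is under the foot at (128,182) and square to the machine. The bolts are at (128,152) and (247,50), unmoved, the tube and union are where they were, and the arm is clear.

```bash
python3 -c "
from rig import *
print(sign_off())"
```

```text
the job is handed in; nothing more can be done
None
```

Job handed in at about 25 s: the corner first rocked about 7 mm, the wedge went under the worn foot until it bit (final push 12 N), a firm 10–13 N press then moved it by no more than about 0.1 mm, and the hand is clear with the wedge in place; the last pictures show the machine, tube and union unmoved, while the nut tray was not re-checked but the arm never went near it.

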